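# Nip a bottle in the V-jaw clamp with its travelling feed knob

## Robot

A 6-joint arm with a two-finger parallel gripper is mounted at the origin on a cart in front of the work surface, level with it; the furniture and walls round the work are solid. World frame = base frame: x ahead of the robot, y to its left, z up, the work surface at z = 0. Lengths are in m, angles in rad, forces in N, time in s.
With the tool pointing down it reaches from about 0.3 to 0.775 m from the base axis. Payload 14.6 kg.
Tool frame: the origin (TCP) lies on the centre line of the jaws, within the pads' length; the fingertips stand 19 mm ahead of it and the grasp point (between the pads) is the TCP; z points along the fingers, y is the direction in which the jaws open and shut (so a half turn about z gives the same grasp; the last joint's range is limited). The gripper opens to 94 mm and grips with 3 to 60 N. Pads are 16 mm wide; open, the fingers measure 119 mm over their backs; the gripper's body (75 mm by 177 mm) begins 78 mm behind the grasp point.
Start: joints at [-1.351, 0.3, 1.521, -0, 1.321, -0.067], TCP at [0.156, -0.528, 0.224] pointing down, gripper open.
Joint ranges: [-3.03, 3.03], [-0.79, 2.21], [0.23, 2.52], [-1.04, 4.18], [0, 3.07], [-2.55, 2.55]. Speed limits (rad/s): [2.22, 2.22, 2.57, 3.14, 3.14, 3.14].

## Interface

Orientations are given as [roll, pitch, yaw] about the fixed x, y, z axes, in that order (R = Rz(yaw) Ry(pitch) Rx(roll)).
In Python, from station import ctrl gives the robot as it stands. The module is installed in compiled form; this text tells all that it offers.
- The arm moves only by the shell command python3 -m creep 'ROWS' [FORCE]. ROWS is a JSON object of lists of equal length, an entry for each row: "translation": the shift along the world's x, y, z in mm, a list of three; "yaw": the turn about the world's z in rad; "gripper": the closure in counts, from 0 (fully open) to 255 (shut). A call has 1 to 5 rows; each row is the pose to reach, as a shift and turn from the pose measured when the call began; what a row does not reach only later rows make up. A row lasts 1/12 s, in which the tool goes at most 41.7 mm and 7.16 degrees, less where a joint would pass 70% of its speed; a pose out of reach is approached as far as the arm can. A call with a gripper value outside its range is refused whole. The fingers move at their own pace and stop on an object; FORCE is the grip in N (left out, the last holds). Time passes only in rows, so rows that repeat a pose let the fingers close. It gives the time, the measured TCP pose, the force and the opening at its end, in the units of the state.
- ctrl.get_obs(): the state, without advancing time (a new reading comes with each control period).
- ctrl.camera(name): name is "scene" or "side" or "wrist"; returns a dict with "pixels" (480x640x3 uint8, red, green, blue), "depth" (480x640 float32, m along the optical axis (not along the pixel's ray), 0 where there is no reading), "fx", "fy", "cx", "cy" (pixels), "R" (3x3) and "t" (3): a world point X has camera coordinates R X + t; the wrist camera has in their place "tool_from_camera" (4x4, takes a point from camera to tool coordinates, whose origin is the TCP and whose axes are the flange's). Camera axes: x right, y down, z forward; pixel columns grow to the right and rows downward; lengths in m; the calibration is good to about 2 mm. A picture is of the moment at which its call begins: read the wrist's pose just before it.
- ctrl.hand_in(): hands the job in, once; it reports no verdict.
The state is a dict: "time_s": time; "qpos": joint angles; "joint_vel": joint speeds; "tau": joint torques, N m; "ee_pos": TCP position; "eef_rot": TCP orientation; "force": force on the tool from outside, world axes, zero at the start; "moment": the same for the moment, N m; "grip_width": finger opening in m.
Only numpy, scipy, OpenCV 4.12 (cv2) and the standard library are available. Lean on these libraries where they do the work, as an engineer would, in place of code of your own. Each camera call takes 0.05 s, during which the arm holds its last target. There are 200 camera calls.

## Task

Take the gold bottle that stands by itself on the packing table, at the corner nearest the filling machine, and stand it lengthwise between the two open V-jaws of the bottle clamp on the filling machine; let go of it. Then turn the clamp's black knob clockwise, going along with it as it travels away on its carriage, until the jaws hold the bottle upright and snug: a light nip of 5 to 10 N, never more than 15 N. Move the carriage by its knob only, do not push on the carriage block or its jaw, and leave everything else where it is.

Things in the scene. Friction and masses are not known exactly. Their poses are not given: they have to be found in the camera images.
- bottle_mid (a point): Centre, 48 mm above the foot, of the loose gold oval bottle with white nozzle top standing upright by itself on the packing table, beside the carton. 26 mm thick along its x axis (flat sides: grasp across these), 52 mm wide along y (rounded narrow ends), 97 mm tall (the full-width body ends 80 mm up), about 0.12 kg. z up.
- bottle: The same bottle; origin at the centre of its foot, axes as for bottle_mid.
- nest (a point): Point on the clamp's bed (black inlay, 10 mm above the machine deck, which is at z = 0) where the bottle's foot is to be set down, between the open jaws. x points along the carriage's travel, from the knob towards the fixed jaw; z up. The bottle stands here with its 52 mm width (its y) along this x, either way round, and then has at least 8 mm of air to each jaw.
- clamp_base: The clamp, fixed to the deck: aluminium plate 220 x 80 x 10 mm, axes as for nest (40 mm along its x); two rails, a rack, and at the far end the fixed jaw, bolted in slots. That jaw stands differently each time: a bottle moved along +x from the nest meets it after 8 to 16 mm. Where exactly is not measured. Knob, carriage and moving jaw ride on the near end.
- clamp_jaw: Carriage block (66 x 66 mm) with pillar and moving jaw, origin at deck height below the bottom of its V. Both jaws: blue uprights 44 mm wide, top 58 mm above the deck, each with two black rubber faces that form an upright V (120 degrees, 8 mm deep) into which a rounded end of the bottle seats; the seated bottle's centre is 27 mm from the bottom of the V.
- knob_grip (a point): Centre of the feed knob: round, knurled, black, upright axis, 36 mm diameter, 22 mm high, this point half-way up, 83 mm above the deck; red pointer line on its top. It stands on a 23 mm pillar on the carriage, 55 mm behind the bottom of the moving jaw's V, and travels along with it.
- clamp_knob (a joint): Knob angle, rad, grows clockwise seen from above; free to turn from -0.3 to 3.7. A pinion of 12 mm pitch radius rolls on the fixed rack: each rad moves knob, carriage and jaw 12 mm along the nest's +x. About 0.19 N m while it turns; each 0.012 N m more presses the bottle with 1 N. Stays where it is left and keeps a nip of up to 15 N when let go.
- clamp_carriage (a joint): Carriage travel along the nest's +x, m: 0.012 per rad of the knob. Starts at 0 to 0.008; the bottle is nipped somewhere between 0.023 and 0.033, depending on the fixed jaw. Rubber-bushed jaw and bottle together give about 0.13 mm per N.
- carton: Bystander: kraft carton 121 x 173 x 86 mm on the packing table.
- tape_roll: Bystander: roll of packing tape lying flat, 103 mm across, 48 mm high, on top of the carton.
- lying_bottle: Bystander: a second gold bottle, lying on its side on the packing table; not the one to clamp.
- marker: Bystander: white and black marker pen, 133 mm, on the packing table.
- spanner: Bystander: steel spanner, 188 mm, left part of the machine deck.
- ferrule: Bystander: white pipe ferrule, 50 mm across, 30 mm high, left part of the machine deck.
- seal_ring: Bystander: white seal ring, 43 mm, left part of the machine deck.
- nozzle_spare: Bystander: spare filling nozzle standing on its flange, 67 mm high, left part of the machine deck.
- dosing_cup: Bystander: small white dosing cup, 58 mm across, 61 mm high, far left corner of the machine deck.

How it is judged:
By the outcome, as a careful person would: the job done as asked, in the order asked, and still so for the second after the job is handed in, with the robot touching nothing.
It also fails if it takes over 67 s, if anything falls off the work surface, if the arm or the gripper's body presses on something with over 40 N, if the wrist force passes 120 N, or if a joint passes its speed limit or range.

## Working session

There is one attempt and no reset: what is moved stays moved. The work goes in short steps, Python scripts to look and compute and a shell command to move; the robot and the scene stay as the last step left them, time stands still between calls to the robot, and variables do not carry over. Pictures are saved under pics/ and viewed, about 8 in all and at most 12, crops included, and the job is handed in when it is done.

```bash
mkdir -p pics
python3 - <<'E'
from station import ctrl
import cv2,numpy as np,pickle
o=ctrl.get_obs();print({k:np.round(v,3).tolist() for k,v in o.items()})
for n in ("scene","side"):
    c=ctrl.camera(n);pickle.dump(c,open(f"{n}.pkl","wb"))
    cv2.imwrite(f"pics/{n}0.png",c["pixels"][:,:,::-1])
    R=np.array(c["R"]);print(n,"pos",-R.T@c["t"],"fwd",R[2])
E
```

```text
{'time_s': 0.0, 'qpos': [-1.351, 0.3, 1.522, -0.0, 1.321, -0.067], 'joint_vel': [-0.0, -0.0, -0.001, 0.001, -0.0, 0.001], 'tau': [-0.002, -53.181, -35.274, 0.071, 0.024, -0.0], 'ee_pos': [0.156, -0.527, 0.224], 'eef_rot': [-3.14, -0.0, 0.287], 'force': [0.37, 0.024, 0.044], 'moment': [-0.028, 0.026, -0.061], 'grip_width': 0.094}
scene pos [0.05713182 0.6706545  1.0102799 ] fwd [ 0.33048036 -0.62828702 -0.70429976]
side pos [-0.04647038 -1.12073173  1.0965762 ] fwd [ 0.36974126  0.62628397 -0.68633795]
```

View pics/scene0.png

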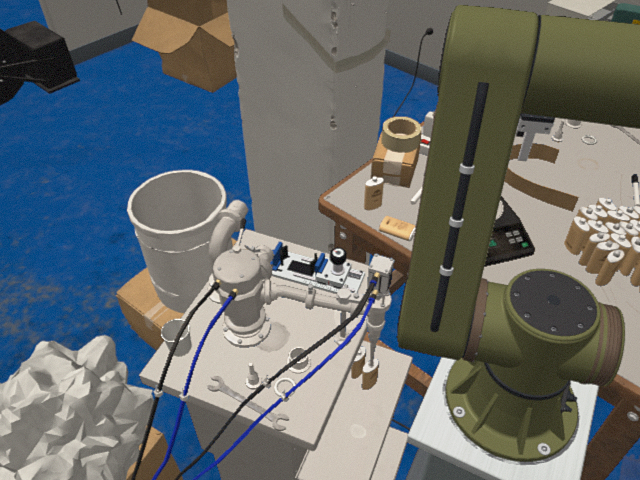

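View pics/side0.png

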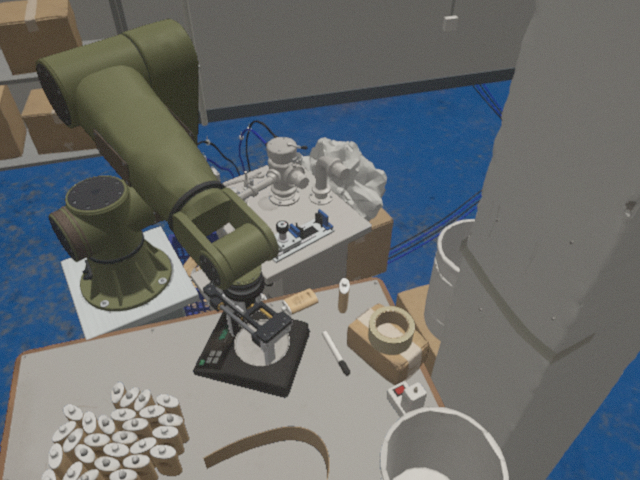

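Scene view: loose bottle at (373,193), knob at (338,255), blue jaws near (280,253) and (325,268). Side view: bottle at (344,293), knob at (282,226), jaws at (281,237) and (321,221). Next I'll measure them using depth and colour.

```bash
cat > h.py <<'E'
import numpy as np,cv2,pickle
def world(c):
    v,u=np.mgrid[:480,:640];z=c["depth"]
    P=np.stack([(u-c["cx"])/c["fx"]*z,(v-c["cy"])/c["fy"]*z,z],-1)
    return (P-np.array(c["t"]))@np.array(c["R"])
def blobs(W,m,z,name,amin=8):
    n,l,s,ce=cv2.connectedComponentsWithStats(m.astype(np.uint8))
    for i in range(1,n):
        if s[i,4]>=amin:
            p=W[l==i]; (cx,cy),(w,h),a=cv2.minAreaRect((p[:,:2]*1000).astype(np.float32))
            print(name,"px",ce[i].round(0),s[i,4],"lo",np.percentile(p,2,0).round(3),"hi",np.percentile(p,98,0).round(3),"rect",np.round([cx,cy,w,h,a],1))
E
python3 - <<'E'
from h import *
for n,boxB,boxC in(("scene",(350,165,400,225),(255,225,400,320)),("side",(325,270,365,320),(260,200,345,270))):
    c=pickle.load(open(n+".pkl","rb"));W=world(c);im=c["pixels"];hsv=cv2.cvtColor(im,cv2.COLOR_RGB2HSV)
    ok=c["depth"]>0
    def box(b):
        m=np.zeros((480,640),bool);m[b[1]:b[3],b[0]:b[2]]=1;return m&ok
    z=W[...,2]
    B=box(boxB);blobs(W,B&(z>.02)&(z<.11),z,n+" bottle",60)
    blobs(W,B&(z>.085)&(z<.11),z,n+" bottletop")
    print("table z",np.median(z[B&(abs(z)<.03)]))
    C=box(boxC);h,s,v=hsv[...,0],hsv[...,1],hsv[...,2]
    blobs(W,C&(h>100)&(h<130)&(s>100)&(z<.07)&(z>.0),z,n+" blue")
    blobs(W,C&(v<75)&(z>.086)&(z<.1),z,n+" knobtop")
    blobs(W,C&(v<60)&(z>.004)&(z<.02),z,n+" inlay")
    print("deck z",np.median(z[C&(abs(z)<.006)]))
    cv2.imwrite(f"pics/{n}c.png",cv2.resize(im[boxC[1]-40:boxC[3]+20,boxC[0]-30:boxC[2]+20],None,fx=4 if n=="side" else 3.5,fy=4 if n=="side" else 3.5,interpolation=cv2.INTER_CUBIC)[:600,:800,::-1])
c=pickle.load(open("scene.pkl","rb"));W=world(c);
# heights of stuff around the clamp: height map above z=.11
m=(W[...,2]>.1)&(W[...,0]>.25)&(W[...,0]<.95)&(abs(W[...,1])<.35)&(c["depth"]>0)
p=W[m];
for x in np.arange(.25,.95,.05):
    print(round(x,2),[ (lambda q:round(float(q.max()),2) if len(q) else 0)(p[(abs(p[:,0]-x-.025)<.025)&(abs(p[:,1]-y-.025)<.025),2]) for y in np.arange(-.35,.35,.05)])
E
```

```text
scene bottle px [379. 182.] 856 lo [ 0.439 -0.495  0.022] hi [ 0.511 -0.368  0.089] rect [ 460.6 -435.4   80.5  128.8   14.9]
scene bottle px [390. 221.] 126 lo [ 0.373 -0.35   0.021] hi [ 0.414 -0.317  0.029] rect [ 393.  -334.1   45.3   33.     4.8]
scene bottletop px [374. 180.] 35 lo [ 0.46  -0.4    0.085] hi [ 0.479 -0.38   0.097] rect [ 467.6 -388.2   22.8   19.5   23.3]
table z -0.0008134459266941091
scene blue px [277. 257.] 180 lo [ 0.566 -0.116  0.013] hi [ 0.593 -0.07   0.059] rect [583.7 -91.7  28.2  48.2  29.5]
scene blue px [320. 263.] 157 lo [ 0.464 -0.131  0.033] hi [ 0.487 -0.088  0.06 ] rect [ 476.9 -108.9   24.    44.7    8.9]
scene knobtop px [337. 256.] 86 lo [ 0.417 -0.128  0.087] hi [ 0.451 -0.098  0.095] rect [ 433.3 -113.7   33.3   35.5   26.9]
scene inlay px [300. 267.] 200 lo [ 0.499 -0.121  0.005] hi [ 0.551 -0.091  0.014] rect [ 522.6 -106.1   59.4   33.9    7.4]
deck z -0.0011903129711141427
side bottle px [344. 294.] 277 lo [ 0.444 -0.422  0.023] hi [ 0.478 -0.381  0.096] rect [ 462.3 -399.6   53.6   25.7   57.1]
side bottletop px [345. 285.] 46 lo [ 0.
[... 1103 characters left out ...]
5, 0.26, 0, 0, 0.24, 0.22, 0.14, 0]
0.35 [0, 0, 0, 0, 0, 0, 0.15, 0.16, 0, 0, 0, 0.2, 0.19, 0.14]
0.4 [0, 0, 0, 0, 0, 0, 0, 0.16, 0.14, 0, 0, 0, 0.14, 0.14]
0.45 [0, 0, 0, 0, 0, 0, 0, 0.13, 0.14, 0, 0, 0, 0, 0]
0.5 [0, 0, 0, 0, 0, 0, 0.15, 0.2, 0.21, 0.21, 0.19, 0.21, 0.2, 0.18]
0.55 [0, 0, 0, 0, 0, 0, 0.15, 0.24, 0.22, 0.21, 0.21, 0.21, 0.2, 0.18]
0.6 [0, 0, 0, 0, 0, 0.18, 0.19, 0.18, 0, 0, 0, 0, 0, 0]
0.65 [0, 0, 0, 0, 0, 0.19, 0.19, 0.18, 0, 0, 0, 0, 0, 0]
0.7 [0, 0, 0, 0, 0, 0, 0, 0, 0, 0, 0, 0, 0, 0]
0.75 [0, 0, 0, 0, 0, 0, 0, 0, 0, 0, 0, 0, 0, 0]
0.8 [0, 0, 0, 0, 0, 0, 0, 0, 0, 0, 0, 0, 0, 0]
0.85 [0, 0, 0, 0, 0, 0, 0, 0, 0, 0, 0, 0, 0, 0]
0.9 [0, 0, 0, 0, 0, 0, 0, 0, 0, 0, 0, 0, 0, 0]
```

View pics/scenec.png

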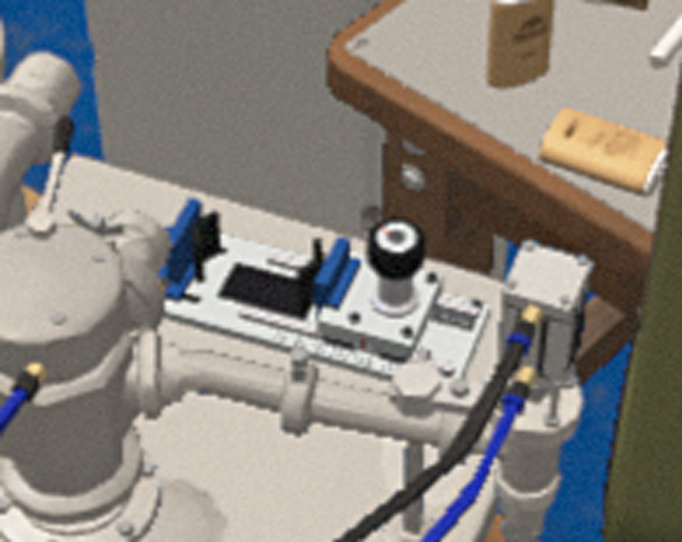

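Clamp axis is about 7.5° from world x, knob near (0.43,-0.12), nest near (0.525,-0.107), bottle near (0.465,-0.396). I'll move above the bottle and look with the wrist camera.

```bash
python3 -m creep '{"translation":[[35,15,3],[75,32,6],[115,49,8],[155,66,10],[195,83,12]],"yaw":[0,0,0,0,0],"gripper":[0,0,0,0,0]}' && python3 -m creep '{"translation":[[35,15,0],[60,25,0],[75,35,0],[75,35,0],[75,35,0]],"yaw":[0,0,0,0,0],"gripper":[0,0,0,0,0]}'
cat >> h.py <<'E'
def wrist(name):
    from station import ctrl
    from scipy.spatial.transform import Rotation as Ro
    o=ctrl.get_obs();c=ctrl.camera("wrist")
    T=np.array(c["tool_from_camera"]);A=Ro.from_euler("xyz",o["eef_rot"]).as_matrix()
    M=np.eye(4);M[:3,:3]=A;M[:3,3]=o["ee_pos"];M=M@T
    c=dict(c);c["R"]=M[:3,:3].T;c["t"]=-M[:3,:3].T@M[:3,3]
    pickle.dump(c,open(name+".pkl","wb"));cv2.imwrite(f"pics/{name}.png",c["pixels"][:,:,::-1])
    print("tcp",np.round(o["ee_pos"],4),"rot",np.round(o["eef_rot"],3),"F",np.round(o["force"],1),"M",np.round(o["moment"],3),"w",round(o["grip_width"],4),"t",o["time_s"],"cam",M[:3,3].round(3),"q",np.round(o["qpos"],2))
    return c
E
python3 - <<'E'
from h import *
c=wrist("w1");W=world(c);z=W[...,2];ok=c["depth"]>0
near=ok&(abs(W[...,0]-.465)<.05)&(abs(W[...,1]+.395)<.05)
blobs(W,near&(z>.07)&(z<.082),z,"shoulder",30);blobs(W,near&(z>.088)&(z<.11),z,"top",30);blobs(W,near&(z>.02)&(z<.11),z,"all",100)
for n in("scene","side"):
    c=pickle.load(open(n+".pkl","rb"));W=world(c);ok=c["depth"]>0
    p=W[ok&(W[...,2]>.03)&(W[...,2]<.6)]
    print(n,"y from -.24")
    for x in np.arange(.36,.66,.03):
        print(round(x,2),[(lambda q:round(float(q.max()),3) if len(q) else 0)(p[(p[:,0]>=x)&(p[:,0]<x+.03)&(p[:,1]>=y)&(p[:,1]<y+.02),2]) for y in np.arange(-.24,.041,.02)])
E
```

```text
time_s: 0.52
ee_pos: [0.3452, -0.4461, 0.2355]
eef_rot: [-3.14, 0.0, 0.286]
force: [0.2, -1.9, 0.3]
grip_width: 0.094
time_s: 0.93
ee_pos: [0.4205, -0.4106, 0.235]
eef_rot: [-3.139, 0.001, 0.288]
force: [0.2, -0.7, -0.4]
grip_width: 0.094
tcp [ 0.4205 -0.4106  0.235 ] rot [-3.139e+00  1.000e-03  2.880e-01] F [ 0.2 -0.7 -0.4] M [ 0.008  0.026 -0.012] w 0.094 t 0.9333 cam [ 0.5   -0.388  0.394] q [-0.84  0.38  1.39  0.    1.37  0.45]
shoulder px [316. 147.] 56 lo [ 0.478 -0.394  0.074] hi [ 0.484 -0.375  0.082] rect [ 482.  -384.1    5.1   19.9   12.7]
shoulder px [344. 170.] 31 lo [ 0.465 -0.416  0.074] hi [ 0.476 -0.404  0.082] rect [ 470.3 -409.9   16.2    2.8   48.4]
top px [327. 175.] 223 lo [ 0.46  -0.403  0.092] hi [ 0.471 -0.392  0.097] rect [ 465.4 -397.6   12.4   12.3   16.8]
all px [326. 171.] 1808 lo [ 0.449 -0.417  0.054] hi [ 0.484 -0.377  0.096] rect [ 466.  -397.1   51.9   25.6   54.8]
scene y from -.24
0.36 [0, 0, 0, 0, 0, 0, 0, 0, 0, 0, 0, 0.146, 0.154, 0.155, 0.126]
0.39 [0, 0, 0, 0, 0.038, 0.093, 0.095, 0.039, 0, 0, 0, 0, 0, 0.156, 0.155]
0.42 [0, 0, 0, 0, 0.038, 0.
[... 789 characters left out ...]
5]
0.42 [0, 0, 0, 0.031, 0.095, 0.098, 0.098, 0.036, 0, 0, 0, 0, 0.123, 0.152, 0.131]
0.45 [0, 0, 0, 0, 0.058, 0.062, 0.058, 0.057, 0, 0, 0, 0, 0, 0.134, 0.133]
0.48 [0, 0, 0, 0, 0, 0.059, 0.058, 0.056, 0, 0, 0, 0, 0, 0.131, 0.203]
0.51 [0, 0, 0, 0, 0, 0, 0, 0, 0, 0, 0.134, 0.143, 0.162, 0.191, 0.209]
0.54 [0, 0, 0, 0, 0, 0.058, 0.059, 0.057, 0, 0, 0.148, 0.151, 0.18, 0.222, 0.222]
0.57 [0, 0, 0, 0, 0, 0.058, 0.061, 0.06, 0, 0, 0.135, 0.233, 0.233, 0.226, 0.202]
0.6 [0, 0, 0, 0, 0, 0, 0, 0, 0, 0.185, 0.162, 0.159, 0.159, 0.133, 0.045]
0.63 [0, 0, 0, 0, 0, 0, 0, 0.183, 0.185, 0.193, 0.181, 0.18, 0.175, 0.158, 0.043]
0.66 [0, 0, 0, 0, 0, 0, 0, 0.183, 0.182, 0.19, 0.183, 0.172, 0.089, 0.042, 0]
```

View pics/w1.png

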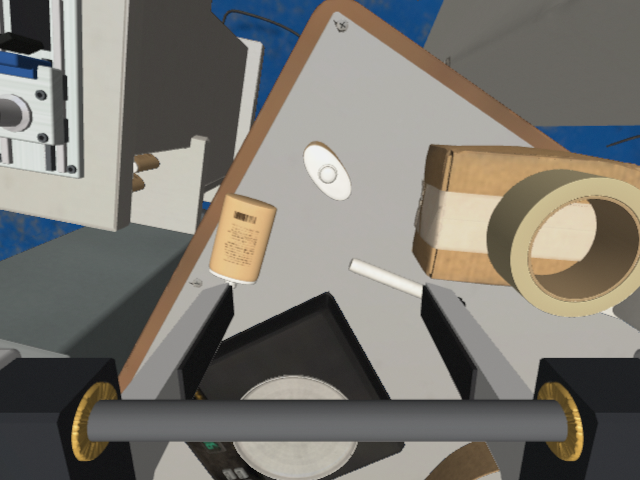

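Wrist view: the nozzle top of the standing bottle is at (327,173), with the carton well to the right and the lying bottle at (243,238). Bottle centre is (0.466,-0.397), and its long axis is at 54.8°; the measured 52×26 mm rectangle matches the given size. The pipe beside the nest is about 0.15 m high, so I'll grip high, at 71 mm, to keep the gripper body clear of it.

```bash
python3 -m creep '{"translation":[[10,3,-15],[20,6,-32],[30,9,-50],[40,12,-70],[45,14,-90]],"yaw":[0.12,0.24,0.36,0.48,0.6],"gripper":[0,0,0,0,0]}' && python3 -m creep '{"translation":[[1,0,0],[1,0,-10],[1,0,-10],[1,0,-10],[1,0,-10]],"yaw":[0.068,0.068,0.068,0.068,0.068],"gripper":[0,0,0,0,0]}'
python3 - <<'E'
from h import *
c=wrist("w2");W=world(c);z=W[...,2];ok=c["depth"]>0
near=ok&(abs(W[...,0]-.465)<.05)&(abs(W[...,1]+.395)<.05)
blobs(W,near&(z>.088)&(z<.11),z,"top",30);blobs(W,near&(z>.02)&(z<.11),z,"all",100)
E
```

```text
time_s: 1.4
ee_pos: [0.4645, -0.3978, 0.1445]
eef_rot: [-3.14, 0.001, 0.891]
force: [0.6, 0.1, -0.0]
grip_width: 0.0942
time_s: 1.82
ee_pos: [0.4651, -0.3984, 0.1352]
eef_rot: [-3.141, 0.001, 0.957]
force: [0.1, 0.7, 0.3]
grip_width: 0.0943
tcp [ 0.4651 -0.3984  0.1352] rot [-3.141e+00  1.000e-03  9.570e-01] F [0.1 0.7 0.3] M [ 0.026 -0.028 -0.027] w 0.0943 t 1.8167 cam [ 0.513 -0.331  0.294] q [-0.77  0.52  1.43 -0.    1.19 -0.15]
top px [327. 279.] 441 lo [ 0.46  -0.403  0.088] hi [ 0.472 -0.392  0.097] rect [ 466.1 -397.3   12.    12.2   53.9]
all px [326. 261.] 3750 lo [ 0.45  -0.416  0.028] hi [ 0.484 -0.374  0.096] rect [ 466.  -397.    51.9   25.8   57.5]
```

```bash
python3 -m creep '{"translation":[[1,1,-20],[1,1,-42],[1,1,-64],[1,1,-64],[1,1,-64]],"yaw":[0.03,0.03,0.03,0.03,0.03],"gripper":[0,0,0,100,140]}' && python3 -m creep '{"translation":[[0,0,0],[0,0,0],[0,0,0],[0,0,0],[0,0,0]],"yaw":[0,0,0,0,0],"gripper":[255,255,255,255,255]}' 20 && python3 -m creep '{"translation":[[0,0,0],[0,0,0],[0,0,10],[0,0,30],[0,0,60]],"yaw":[0,0,0,0,0],"gripper":[255,255,255,255,255]}'
```

```text
time_s: 2.28
ee_pos: [0.4661, -0.3973, 0.0714]
eef_rot: [-3.14, 0.001, 0.987]
force: [0.2, -0.4, 0.4]
grip_width: 0.0837
time_s: 2.7
ee_pos: [0.4662, -0.3975, 0.0719]
eef_rot: [-3.141, 0.001, 0.986]
force: [-0.3, 0.4, -0.1]
grip_width: 0.0507
time_s: 3.12
ee_pos: [0.4654, -0.3967, 0.131]
eef_rot: [-3.137, -0.0, 0.986]
force: [0.9, 0.5, -1.1]
grip_width: 0.0247
```

The fingers closed more slowly than I assumed and may have gripped during the lift, so I'm checking.

```bash
python3 -m creep '{"translation":[[0,0,0],[0,0,0],[0,0,0]],"yaw":[0,0,0],"gripper":[255,255,255]}'
python3 - <<'E'
from h import *
from station import ctrl
c=wrist("w3");s=ctrl.camera("side")
W=world(s);z=W[...,2];ok=(s["depth"]>0)&(abs(W[...,0]-.465)<.05)&(abs(W[...,1]+.397)<.05)
hsv=cv2.cvtColor(s["pixels"],cv2.COLOR_RGB2HSV);g=ok&(hsv[...,0]>8)&(hsv[...,0]<25)&(hsv[...,1]>70)&(z<.2)
blobs(W,g,z,"gold",10)
a=cv2.resize(s["pixels"][235:335,290:400],None,fx=5,fy=5);cv2.imwrite("pics/s3.png",np.hstack([a,np.zeros((500,20,3),np.uint8)])[:,:,::-1])
E
```

```text
time_s: 3.37
ee_pos: [0.4652, -0.3965, 0.1308]
eef_rot: [-3.136, -0.0, 0.986]
force: [0.2, -0.3, -2.0]
grip_width: 0.0247
tcp [ 0.4652 -0.3965  0.1308] rot [-3.136 -0.     0.986] F [ 0.2 -0.3 -2. ] M [-0.001 -0.075  0.03 ] w 0.0247 t 3.3667 cam [ 0.511 -0.328  0.29 ] q [-0.77  0.52  1.43 -0.    1.19 -0.18]
gold px [343. 292.] 158 lo [ 0.443 -0.421  0.047] hi [ 0.47  -0.399  0.113] rect [ 455.7 -413.5   23.    29.6   64.2]
```

View pics/s3.png

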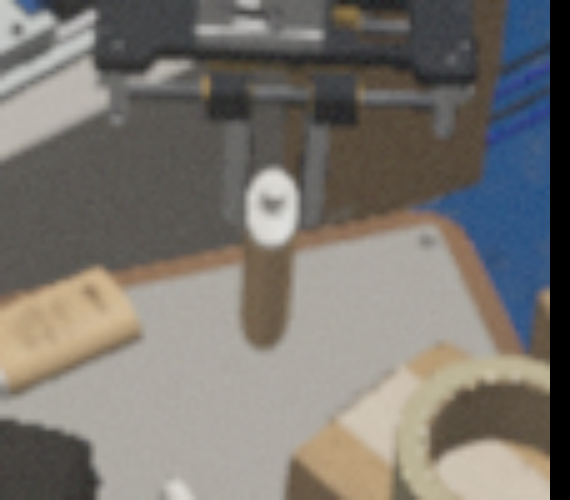

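The bottle is in the gripper and off the table. I'll measure its foot height and tilt.

Run:
```python
from h import *
c=pickle.load(open("w3.pkl","rb"));W=world(c);z=W[...,2];ok=c["depth"]>0
near=ok&(abs(W[...,0]-.465)<.035)&(abs(W[...,1]+.397)<.035)
hsv=cv2.cvtColor(c["pixels"],cv2.COLOR_RGB2HSV)
wh=near&(hsv[...,1]<40)&(hsv[...,2]>150)&(z>.03)
blobs(W,wh,z,"white",30);g=near&(hsv[...,0]>8)&(hsv[...,0]<25)&(hsv[...,1]>70)&(z>.015);blobs(W,g,z,"gold",30)
print(np.histogram(z[near&(z>.01)],bins=np.arange(.01,.2,.008)))
```

```text
white px [327. 302.] 3995 lo [ 0.449 -0.416  0.117] hi [ 0.482 -0.376  0.131] rect [ 465.2 -396.3   51.2   25.    55.1]
gold px [327. 240.] 1440 lo [ 0.465 -0.389  0.041] hi [ 0.484 -0.373  0.114] rect [ 476.3 -380.    13.9   23.1   55.6]
gold px [259. 422.] 769 lo [ 0.46  -0.379  0.215] hi [ 0.472 -0.363  0.23 ] rect [ 464.8 -372.2   23.9    3.2   47.9]
gold px [395. 423.] 770 lo [ 0.486 -0.39   0.217] hi [ 0.494 -0.378  0.23 ] rect [ 488.8 -385.9   20.8    1.4   56.7]
(array([   0,    0,    0,   60,   97,  105,  119,  120,  152,  162,  174,
        202,  377, 3764,  859,  857,  615,  719,  852,  986, 1089,  998,
        548]), array([0.01 , 0.018, 0.026, 0.034, 0.042, 0.05 , 0.058, 0.066, 0.074,
       0.082, 0.09 , 0.098, 0.106, 0.114, 0.122, 0.13 , 0.138, 0.146,
       0.154, 0.162, 0.17 , 0.178, 0.186, 0.194]))
```

The foot is 34 mm above the table and the TCP 97 mm above the foot, so the grip is only on the cap. I'll set the bottle back down, regrip lower, and give the fingers time to close.

```bash
python3 -m creep '{"translation":[[0,0,-12],[0,0,-24],[0,0,-31],[0,0,-33],[0,0,-34]],"yaw":[0,0,0,0,0],"gripper":[255,255,255,255,255]}' && python3 -m creep '{"translation":[[0,0,0],[0,0,0],[0,0,0],[0,0,0],[0,0,0]],"yaw":[0,0,0,0,0],"gripper":[110,110,110,110,110]}' && python3 -m creep '{"translation":[[0,0,-10],[0,0,-20],[0,0,-26],[0,0,-26],[0,0,-26]],"yaw":[0,0,0,0,0],"gripper":[110,110,110,110,255]}' && python3 -m creep '{"translation":[[0,0,0],[0,0,0],[0,0,0],[0,0,0],[0,0,0]],"yaw":[0,0,0,0,0],"gripper":[255,255,255,255,255]}' 20
python3 - <<'E'
from h import *
c=wrist("w4");W=world(c);z=W[...,2];ok=c["depth"]>0
near=ok&(abs(W[...,0]-.465)<.035)&(abs(W[...,1]+.397)<.035)
hsv=cv2.cvtColor(c["pixels"],cv2.COLOR_RGB2HSV)
blobs(W,near&(hsv[...,1]<40)&(hsv[...,2]>150)&(z>.03),z,"white",30)
E
```

```text
time_s: 3.88
ee_pos: [0.4648, -0.3962, 0.0951]
eef_rot: [-3.134, -0.001, 0.986]
force: [-0.9, 0.1, -2.6]
grip_width: 0.0246
time_s: 4.3
ee_pos: [0.4649, -0.3962, 0.0953]
eef_rot: [-3.134, -0.001, 0.986]
force: [-0.8, 0.7, 0.2]
grip_width: 0.0528
time_s: 4.72
ee_pos: [0.4647, -0.396, 0.0686]
eef_rot: [-3.133, -0.001, 0.986]
force: [0.2, 0.4, 0.6]
grip_width: 0.0496
time_s: 5.13
ee_pos: [0.4648, -0.3961, 0.0689]
eef_rot: [-3.133, -0.001, 0.986]
force: [0.4, 0.7, 1.0]
grip_width: 0.026
tcp [ 0.4648 -0.3961  0.0689] rot [-3.133e+00 -1.000e-03  9.860e-01] F [0.4 0.7 1. ] M [-0.028  0.016 -0.042] w 0.026 t 5.1333 cam [ 0.511 -0.328  0.228] q [-0.77  0.6   1.47 -0.    1.08 -0.18]
white px [327. 329.] 5119 lo [ 0.449 -0.415  0.082] hi [ 0.482 -0.376  0.096] rect [ 465.2 -396.    50.6   25.3   56.7]
```

Regripped properly: width 26 mm, TCP 69 mm above the foot. Lifting and carrying it to a viewing pose above the clamp.

```bash
python3 -m creep '{"translation":[[0,0,20],[0,0,60],[0,0,100],[0,0,140],[-2,10,180]],"yaw":[0,0,0,0,-0.1],"gripper":[255,255,255,255,255]}' && python3 -m creep '{"translation":[[-3,35,10],[-6,70,12],[-10,110,12],[-13,150,12],[-16,190,12]],"yaw":[-0.12,-0.24,-0.36,-0.48,-0.6],"gripper":[255,255,255,255,255]}' && python3 -m creep '{"translation":[[-4,40,0],[-6,65,0],[-6,74,0],[-6,74,0],[-6,74,0]],"yaw":[-0.12,-0.156,-0.156,-0.156,-0.156],"gripper":[255,255,255,255,255]}'
python3 - <<'E'
from h import *
c=wrist("w5");W=world(c);z=W[...,2];ok=c["depth"]>0
C=ok&(W[...,0]>.38)&(W[...,0]<.64)&(W[...,1]<-.05)&(W[...,1]>-.17)
hsv=cv2.cvtColor(c["pixels"],cv2.COLOR_RGB2HSV);h,s,v=[hsv[...,i] for i in range(3)]
blobs(W,C&(h>100)&(h<130)&(s>100)&(z>.05)&(z<.066),z,"bluetop",20)
blobs(W,C&(v<70)&(z>.003)&(z<.018),z,"inlay",200)
blobs(W,C&(v<70)&(z>.045)&(z<.066),z,"rubber",20)
blobs(W,C&(v<80)&(z>.08)&(z<.1),z,"knob",20)
E
```

```text
time_s: 5.6
ee_pos: [0.4624, -0.3866, 0.2506]
eef_rot: [-3.133, -0.0, 0.887]
force: [0.4, -0.2, -0.1]
grip_width: 0.0261
time_s: 6.02
ee_pos: [0.4458, -0.1954, 0.2625]
eef_rot: [-3.133, -0.001, 0.283]
force: [0.5, 0.5, -0.7]
grip_width: 0.0258
time_s: 6.43
ee_pos: [0.4399, -0.1218, 0.2627]
eef_rot: [-3.134, -0.001, 0.128]
force: [-1.4, -0.0, -1.7]
grip_width: 0.0262
tcp [ 0.4399 -0.1218  0.2627] rot [-3.134e+00 -1.000e-03  1.280e-01] F [-1.4 -0.  -1.7] M [ 0.013 -0.044 -0.019] w 0.0262 t 6.4333 cam [ 0.522 -0.113  0.422] q [-0.35  0.06  1.71  0.01  1.37  1.09]
bluetop px [326.  54.] 699 lo [ 0.574 -0.123  0.053] hi [ 0.587 -0.082  0.058] rect [ 580.5 -102.2   10.4   43.6    7.3]
bluetop px [326. 179.] 515 lo [ 0.469 -0.136  0.051] hi [ 0.482 -0.096  0.058] rect [ 475.4 -115.9    9.9   41.9    7.3]
inlay px [327. 126.] 2008 lo [ 0.492 -0.126  0.008] hi [ 0.551 -0.093  0.011] rect [ 520.6 -110.1   62.2   32.7    7.4]
rubber px [327.  62.] 93 lo [ 0.573 -0.123  0.046] hi [ 0.578 -0.084  0.054] rect [ 575.7 -103.3    0.7   40.5    7.4]
rubber px [317.  72.] 155 lo [ 0.56  -0.102  0.046] hi [ 0.572 -0.089  0.056] rect [565.8 -95.5   6.1  16.   39.9]
rubber px [336.  72.] 166 lo [ 0.563 -0.12   0.046] hi [ 0.573 -0.105  0.056] rect [ 567.9 -112.6   16.7    6.1   67.3]
rubber px [317. 164.] 109 lo [ 0.483 -0.112  0.047] hi [ 0.492 -0.099  0.056] rect [ 487.8 -105.5   16.     5.7   64.1]
rubber px [336. 163.] 116 lo [ 0.485 -0.129  0.047] hi [ 0.496 -0.116  0.056] rect [ 490.1 -122.7    5.6   15.8   37.9]
knob px [325. 222.] 474 lo [ 0.428 -0.138  0.081] hi [ 0.451 -0.104  0.094] rect [ 438.7 -119.7   24.6   36.6   10. ]
```

View pics/w5.png

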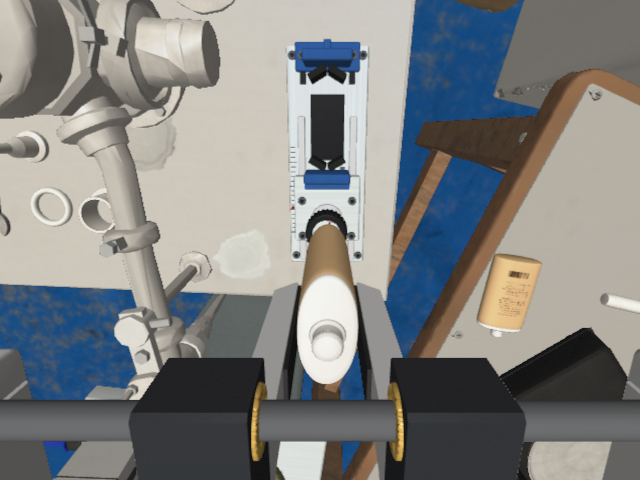

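Wrist view: fixed jaw at (326,55–75), inlay at (327,126), moving jaw at (327,170), knob at (326,222). Clamp angle is 0.128 rad and the midpoint between the jaws (0.528,-0.109). I'll cross-check the nest from the plate ends: the nest should lie 70 mm back from the far end.

Run:
```python
from h import *
c=pickle.load(open("w5.pkl","rb"));W=world(c);z=W[...,2];ok=c["depth"]>0
a=.128;u=np.array([np.cos(a),np.sin(a)]);n=np.array([-u[1],u[0]]);o=np.array([.528,-.109])
d=W[...,:2]-o;U=d@u;V=d@n
m=ok&(z>.006)&(z<.0135)&(abs(V)<.06)&(abs(U)<.25)
print("plate U",np.percentile(U[m],[.3,99.7]),"V",np.percentile(V[m],[.5,99.5]))
for v0 in(-.03,.03):
    q=m&(abs(V-v0)<.008);print(v0,U[q].min(),U[q].max())
hsv=cv2.cvtColor(c["pixels"],cv2.COLOR_RGB2HSV)
k=m&(hsv[...,2]<70)&(abs(V)<.02);print("inlay U",np.percentile(U[k],[1,99]),"V",np.percentile(V[k],[1,99]))
r=ok&(hsv[...,2]<70)&(z>.045)&(z<.066)&(abs(V)<.03)
for s in(-1,1):
    q=r&(s*U>.02)&(s*U<.045);print("rubber",s,np.percentile(U[q],[2,98]), "near axis",U[q&(abs(V)<.004)][:0].size, [ (round(v,3),(np.round(np.percentile(U[q&(abs(V-v)<.002)],[5,95]),4)).tolist()) for v in(-.012,-.006,.006,.012) if (q&(abs(V-v)<.002)).sum()>3])
```

```text
plate U [-0.15018544  0.06677135] V [-0.03941036  0.0400381 ]
-0.03 -0.15060866554015384 0.06771579727944874
0.03 -0.1508762869496691 0.06791964055725354
inlay U [-0.0373954   0.02352744] V [-0.01615691  0.01580135]
rubber -1 [-0.04412961 -0.03390951] near axis 0 [(-0.012, [-0.0399, -0.034]), (-0.006, [-0.0441, -0.0376]), (0.006, [-0.0441, -0.0376]), (0.012, [-0.0396, -0.0342])]
rubber 1 [0.0333102  0.04453661] near axis 0 [(-0.012, [0.0333, 0.0404]), (-0.006, [0.0371, 0.0437]), (0.006, [0.0371, 0.0439]), (0.012, [0.0339, 0.0405])]
```

The plate-based nest agrees with the jaw midpoint to 1.5 mm, so the target is (0.5265,-0.109). Moving over it.

```bash
python3 -m creep '{"translation":[[30,4,0],[60,9,0],[86,12,0],[86,12,-20],[86,12,-50]],"yaw":[0,0,0,0,0],"gripper":[255,255,255,255,255]}' && python3 -m creep '{"translation":[[0,0,-30],[0,0,-55],[0,0,-70],[0,0,-75],[0,0,-75]],"yaw":[0,0,0,0,0],"gripper":[255,255,255,255,255]}'
python3 - <<'E'
from h import *
c=wrist("w6");W=world(c);z=W[...,2];ok=c["depth"]>0
a=.128;u=np.array([np.cos(a),np.sin(a)]);n=np.array([-u[1],u[0]]);o=np.array([.528,-.109])
d=W[...,:2]-o;U=d@u;V=d@n
hsv=cv2.cvtColor(c["pixels"],cv2.COLOR_RGB2HSV);h,s,v=[hsv[...,i] for i in range(3)]
near=ok&(abs(U)<.035)&(abs(V)<.03)
q=near&(s<40)&(v>150)&(z>.13)&(z<.17)
print("cap U",np.percentile(U[q],[1,99]),"V",np.percentile(V[q],[1,99]),"ztop",np.percentile(z[q],99))
b=ok&(h>100)&(h<130)&(s>100)&(z>.05)&(z<.066)&(U>.02)&(U<.1)&(abs(V)<.03)
print("fixed blue U",np.percentile(U[b],[2,98]),"V",np.percentile(V[b],[1,99]))
E
```

```text
time_s: 6.9
ee_pos: [0.5278, -0.1119, 0.213]
eef_rot: [-3.135, -0.004, 0.127]
force: [1.3, -0.7, -1.6]
grip_width: 0.0261
time_s: 7.32
ee_pos: [0.5274, -0.1129, 0.1368]
eef_rot: [-3.134, -0.001, 0.126]
force: [-0.7, 0.3, -1.0]
grip_width: 0.0257
tcp [ 0.5274 -0.1129  0.1368] rot [-3.134e+00 -1.000e-03  1.260e-01] F [-0.7  0.3 -1. ] M [-0.012  0.009 -0.021] w 0.0257 t 7.3167 cam [ 0.609 -0.104  0.296] q [-0.28  0.37  1.65  0.01  1.13  1.16]
cap U [-0.02377615  0.02382394] V [-0.01648434  0.00795468] ztop 0.16403215388247988
fixed blue U [0.04848579 0.05805322] V [-0.021116    0.02116938]
```

View pics/w6.png

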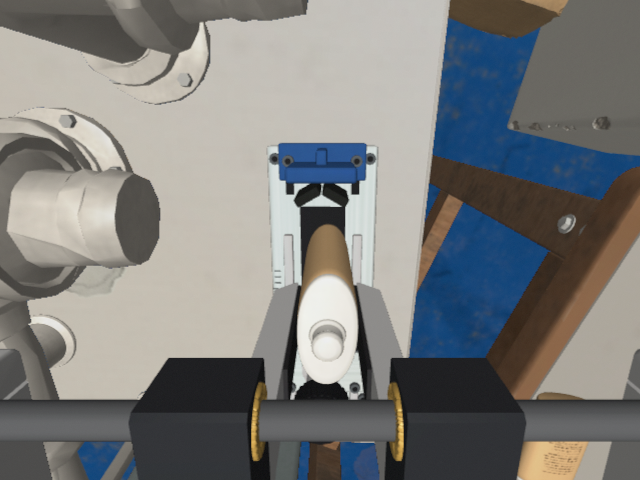

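The bottle is 4 mm off sideways, towards −y; U is fine. I'll correct this and lower.

```bash
python3 -m creep '{"translation":[[-1,4,0],[-1.5,4.3,-15],[-1.5,4.3,-30],[-1.5,4.3,-44],[-1.5,4.3,-50]],"yaw":[0,0,0,0,0],"gripper":[255,255,255,255,255]}' && python3 -m creep '{"translation":[[0,0,-3],[0,0,-5],[0,0,-6],[0,0,-7],[0,0,-7]],"yaw":[0,0,0,0,0],"gripper":[255,255,255,255,255]}'
python3 - <<'E'
from h import *
c=wrist("w7");W=world(c);z=W[...,2];ok=c["depth"]>0
a=.128;u=np.array([np.cos(a),np.sin(a)]);n=np.array([-u[1],u[0]]);o=np.array([.528,-.109])
d=W[...,:2]-o;U=d@u;V=d@n
hsv=cv2.cvtColor(c["pixels"],cv2.COLOR_RGB2HSV);h,s,v=[hsv[...,i] for i in range(3)]
q=ok&(abs(U)<.035)&(abs(V)<.03)&(s<40)&(v>150)&(z>.08)&(z<.12)
print("cap U",np.percentile(U[q],[1,99]),"V",np.percentile(V[q],[1,99]),"ztop",np.percentile(z[q],99))
E
```

```text
time_s: 7.78
ee_pos: [0.5264, -0.1085, 0.0877]
eef_rot: [-3.135, -0.003, 0.126]
force: [-0.1, -0.1, -1.8]
grip_width: 0.0259
time_s: 8.2
ee_pos: [0.5266, -0.1086, 0.0812]
eef_rot: [-3.135, -0.004, 0.126]
force: [-0.4, 0.0, -1.8]
grip_width: 0.0254
tcp [ 0.5266 -0.1086  0.0812] rot [-3.135 -0.004  0.126] F [-0.4  0.  -1.8] M [0.001 0.033 0.007] w 0.0254 t 8.2 cam [ 0.608 -0.1    0.241] q [-0.27  0.44  1.7   0.01  1.01  1.16]
cap U [-0.02422364  0.02349055] V [-0.01183043  0.01207543] ztop 0.10850471173799724
```

```bash
python3 -m creep '{"translation":[[0,0,-1],[0,0,-1.5],[0,0,-1.5]],"yaw":[0,0,0],"gripper":[255,255,255]}'
```

```text
time_s: 8.5
ee_pos: [0.5266, -0.1086, 0.0797]
eef_rot: [-3.135, -0.004, 0.126]
force: [-0.4, -0.0, -1.5]
grip_width: 0.0259
```

```bash
python3 -m creep '{"translation":[[0,0,-0.7],[0,0,-1.2],[0,0,-1.2]],"yaw":[0,0,0],"gripper":[255,255,255]}'
```

```text
time_s: 8.75
ee_pos: [0.5267, -0.1086, 0.0786]
eef_rot: [-3.135, -0.004, 0.126]
force: [0.2, -0.3, -0.4]
grip_width: 0.0259
```

The weight has come off the wrist, so I'll release, wait for the fingers, and rise.

```bash
python3 -m creep '{"translation":[[0,0,0],[0,0,0],[0,0,0],[0,0,0],[0,0,0]],"yaw":[0,0,0,0,0],"gripper":[120,120,120,120,120]}' && python3 -m creep '{"translation":[[0,0,10],[0,0,30],[0,0,60],[-40,-5,95],[-80,-10,110]],"yaw":[0,0,0,0,0],"gripper":[120,120,120,90,90]}'  && python3 -m creep '{"translation":[[-20,-3,20],[-20,-3,20],[-20,-3,20]],"yaw":[0,0,0],"gripper":[90,90,90]}'
python3 - <<'E'
from h import *
c=wrist("w8");W=world(c);z=W[...,2];ok=c["depth"]>0
a=.128;u=np.array([np.cos(a),np.sin(a)]);n=np.array([-u[1],u[0]]);o=np.array([.528,-.109])
d=W[...,:2]-o;U=d@u;V=d@n
hsv=cv2.cvtColor(c["pixels"],cv2.COLOR_RGB2HSV);h,s,v=[hsv[...,i] for i in range(3)]
q=ok&(abs(U)<.035)&(abs(V)<.03)&(s<40)&(v>150)&(z>.08)&(z<.12)
print("cap U",np.percentile(U[q],[1,99]),"V",np.percentile(V[q],[1,99]),"ztop",np.percentile(z[q],99))
k=ok&(z>.085)&(z<.1)&(U<-.06)&(U>-.13)&(abs(V)<.03)
blobs(W,k,z,"knob",50)
p=W[k&(z>.09)][:,:2];(cx,cy),r=cv2.minEnclosingCircle((p*1000).astype(np.float32));print("circle",cx,cy,r)
b=ok&(h>100)&(h<130)&(s>100)&(z>.05)&(z<.066)&(abs(V)<.03)
for t in(-1,1):print("blue U",np.percentile(U[b&(t*U>.03)],[2,98]))
E
```

```text
time_s: 9.17
ee_pos: [0.5267, -0.1086, 0.0786]
eef_rot: [-3.135, -0.004, 0.126]
force: [0.1, -0.2, 0.7]
grip_width: 0.0499
time_s: 9.58
ee_pos: [0.4584, -0.1172, 0.1861]
eef_rot: [-3.136, -0.007, 0.127]
force: [-0.2, -0.4, 1.1]
grip_width: 0.059
time_s: 9.83
ee_pos: [0.4385, -0.1205, 0.208]
eef_rot: [-3.138, -0.01, 0.127]
force: [-0.3, -0.9, 0.1]
grip_width: 0.0609
tcp [ 0.4385 -0.1205  0.208 ] rot [-3.138 -0.01   0.127] F [-0.3 -0.9  0.1] M [0.068 0.007 0.008] w 0.0609 t 9.8333 cam [ 0.519 -0.111  0.368] q [-0.35  0.1   1.8   0.01  1.23  1.09]
cap U [-0.0246791   0.02271448] V [-0.01247892  0.01112871] ztop 0.10586983834505337
knob px [326. 251.] 1879 lo [ 0.417 -0.137  0.087] hi [ 0.45  -0.104  0.095] rect [ 432.9 -120.5   36.9   36.7    7.7]
circle 432.50140380859375 -120.77478790283203 18.57368278503418
blue U [-0.05819464 -0.04821354]
blue U [0.04777598 0.05788739]
```

View pics/w8.png

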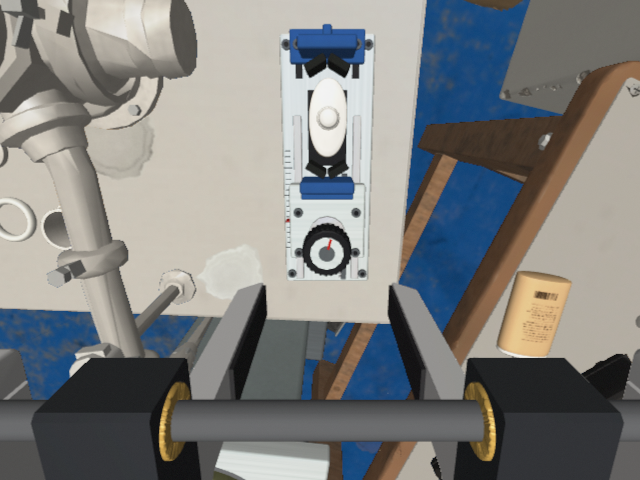

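The bottle stands upright and aligned at the nest, at (327,118). Knob is at (326,250) px, world (0.4327,-0.1206); the expected closing travel is about 27 mm, or 2.3 rad. I'll pre-rotate the gripper counter-clockwise by 2.4 rad above the knob.

```bash
R='python3 -m creep'; python3 -m creep '{"translation":[[-2,0,0],[-4,0,0],[-6,0,0],[-6,0,0],[-6,0,0]],"yaw":[0.12,0.24,0.36,0.48,0.6],"gripper":[90,90,90,90,90]}' >/dev/null; python3 -m creep '{"translation":[[0,0,0],[0,0,0],[0,0,0],[0,0,0],[0,0,0]],"yaw":[0.12,0.24,0.36,0.48,0.6],"gripper":[90,90,90,90,90]}' >/dev/null; python3 -m creep '{"translation":[[0,0,0],[0,0,0],[0,0,0],[0,0,0],[0,0,0]],"yaw":[0.12,0.24,0.36,0.48,0.6],"gripper":[90,90,90,90,90]}' >/dev/null; python3 -m creep '{"translation":[[0,0,-10],[0,0,-20],[0,0,-30],[0,0,-45],[0,0,-60]],"yaw":[0.12,0.24,0.36,0.48,0.6],"gripper":[90,90,90,90,90]}'
```

```text
time_s: 11.55
ee_pos: [0.4342, -0.1191, 0.1418]
eef_rot: [-3.131, -0.011, 2.553]
force: [-0.4, 0.1, 0.5]
grip_width: 0.0608
```

```bash
python3 -m creep '{"translation":[[-1.5,-1.5,-15],[-1.5,-1.5,-35],[-1.5,-1.5,-50],[-1.5,-1.5,-57],[-1.5,-1.5,-57]],"yaw":[0,0,0,0,0],"gripper":[90,90,90,90,90]}'; python3 -m creep '{"translation":[[0,0,0],[0,0,0],[0,0,0],[0,0,0],[0,0,0]],"yaw":[0,0,0,0,0],"gripper":[130,145,175,255,255]}' 30; python3 -m creep '{"translation":[[0,0,0],[0,0,0],[0,0,0],[0,0,0]],"yaw":[0,0,0,0],"gripper":[255,255,255,255]}' 40
cat > st.py <<'E'
from station import ctrl
import numpy as np
F=[];M=[]
for i in range(4):
    o=ctrl.get_obs();F.append(o["force"]);M.append(o["moment"]);ctrl.camera("side") if i<3 else 0
p=o["ee_pos"];u=np.array([.9918,.1277]);d=np.array(p[:2])-[.4327,-.1206]
print("t",round(o["time_s"],2),"U",round(float(d@u)*1e3,2),"V",round(float(d@[-.1277,.9918])*1e3,2),"z",round(p[2],4),"yaw",round(o["eef_rot"][2],4),"w",round(o["grip_width"],4),"q6",round(o["qpos"][5],2))
print("F",np.mean(F,0).round(2),"Fu",round(float(np.mean(F,0)[:2]@u),2),"M",np.mean(M,0).round(3),"sdMz",np.std(np.array(M)[:,2]).round(3))
E
python3 st.py
```

```text
time_s: 11.97
ee_pos: [0.4321, -0.1201, 0.0828]
eef_rot: [-3.13, -0.015, 2.553]
force: [0.3, -0.3, -0.8]
grip_width: 0.0609
time_s: 12.38
ee_pos: [0.4325, -0.1201, 0.0834]
eef_rot: [-3.131, -0.013, 2.553]
force: [0.7, 1.4, 1.6]
grip_width: 0.0353
time_s: 12.72
ee_pos: [0.4325, -0.1201, 0.0834]
eef_rot: [-3.131, -0.013, 2.553]
force: [0.8, 0.5, -1.1]
grip_width: 0.0351
t 12.87 U -0.11 V 0.52 z 0.0834 yaw 2.5529 w 0.0353 q6 -1.33
F [ 0.6   0.69 -1.32] Fu 0.68 M [ 0.226 -0.295  0.023] sdMz 0.019
```

Gripped on the knob (35 mm) with low side forces. Turning the first 0.5 rad.

```bash
python3 -m creep '{"translation":[[1.2,0.15,0],[2.4,0.3,0],[3.6,0.45,0],[4.8,0.6,0],[5.95,0.77,0]],"yaw":[-0.1,-0.2,-0.3,-0.4,-0.5],"gripper":[255,255,255,255,255]}'; python3 st.py
```

```text
time_s: 13.28
ee_pos: [0.4387, -0.1192, 0.0834]
eef_rot: [-3.131, -0.013, 2.048]
force: [3.2, 1.9, -3.3]
grip_width: 0.0354
t 13.43 U 6.11 V 0.62 z 0.0834 yaw 2.0552 w 0.0354 q6 -0.83
F [ 3.34  2.67 -2.82] Fu 3.66 M [ 0.477 -0.746 -0.015] sdMz 0.155
```

```bash
sed -i 's/^print("F"/print("Mz",np.array(M)[:,2].round(3))\nprint("F"/' st.py; python3 -m creep '{"translation":[[1.2,0.15,0],[2.4,0.3,0],[3.6,0.45,0],[4.8,0.6,0],[5.95,0.77,0]],"yaw":[-0.1,-0.2,-0.3,-0.4,-0.5],"gripper":[255,255,255,255,255]}'; python3 st.py;python3 -m creep '{"translation":[[1.2,0.15,0],[2.4,0.3,0],[3.6,0.45,0]],"yaw":[-0.1,-0.2,-0.3],"gripper":[255,255,255]}'; python3 st.py
```

```text
time_s: 13.85
ee_pos: [0.4448, -0.1184, 0.0834]
eef_rot: [-3.132, -0.013, 1.555]
force: [3.5, 2.3, -3.6]
grip_width: 0.0349
t 14.0 U 12.31 V 0.62 z 0.0834 yaw 1.5598 w 0.0355 q6 -0.34
Mz [ 0.211  0.001 -0.151 -0.16 ]
F [ 4.55  1.97 -3.98] Fu 4.76 M [ 0.38  -0.937 -0.025] sdMz 0.151
time_s: 14.25
ee_pos: [0.4485, -0.118, 0.0834]
eef_rot: [-3.132, -0.013, 1.261]
force: [3.2, 0.8, -3.5]
grip_width: 0.0356
t 14.4 U 16.02 V 0.57 z 0.0834 yaw 1.266 w 0.0352 q6 -0.05
Mz [ 0.246 -0.01  -0.162 -0.21 ]
F [ 3.83  1.59 -3.21] Fu 4.0 M [ 0.253 -0.818 -0.034] sdMz 0.178
```

Mz reads about 0.21 N·m while turning, matching the expected 0.19, then springs back at rest. I'll continue a bit further forward along x to relieve the ~4 N drag, then go to small steps.

```bash
python3 -m creep '{"translation":[[1.5,0.1,0],[2.8,0.2,0],[4.0,0.3,0],[5.2,0.5,0],[6.4,0.6,0]],"yaw":[-0.1,-0.2,-0.3,-0.4,-0.5],"gripper":[255,255,255,255,255]}'; python3 st.py; for i in 1 2; do python3 -m creep '{"translation":[[0.45,0.05,0],[0.9,0.1,0]],"yaw":[-0.035,-0.07],"gripper":[255,255]}' >/dev/null; python3 st.py; done
```

```text
time_s: 14.82
ee_pos: [0.4546, -0.1174, 0.0834]
eef_rot: [-3.132, -0.013, 0.768]
force: [0.6, 1.5, -0.9]
grip_width: 0.0351
t 14.97 U 22.2 V 0.37 z 0.0834 yaw 0.7726 w 0.0356 q6 0.45
Mz [ 0.237 -0.04  -0.2   -0.186]
F [ 0.99  1.76 -1.24] Fu 1.2 M [ 0.236 -0.223 -0.047] sdMz 0.175
t 15.28 U 22.92 V 0.36 z 0.0834 yaw 0.7081 w 0.0358 q6 0.51
Mz [ 0.231  0.147 -0.007  0.092]
F [ 1.09  1.28 -0.98] Fu 1.25 M [ 0.227 -0.17   0.116] sdMz 0.087
t 15.6 U 23.73 V 0.31 z 0.0834 yaw 0.6418 w 0.0354 q6 0.58
Mz [ 0.247  0.119  0.039 -0.018]
F [ 1.22  1.06 -1.14] Fu 1.35 M [ 0.178 -0.187  0.097] sdMz 0.1
```

```bash
python3 -m creep '{"translation":[[0.45,0.05,0],[0.9,0.1,0]],"yaw":[-0.035,-0.07],"gripper":[255,255]}' >/dev/null; python3 st.py; for i in 1 2; do python3 -m creep '{"translation":[[0.25,0.03,0],[0.5,0.06,0]],"yaw":[-0.02,-0.04],"gripper":[255,255]}' >/dev/null; python3 st.py|grep -v F; done
```

```text
t 15.92 U 24.57 V 0.3 z 0.0834 yaw 0.5748 w 0.0352 q6 0.65
Mz [ 0.18   0.146 -0.003 -0.029]
F [ 0.33  1.19 -1.06] Fu 0.48 M [ 0.164 -0.122  0.073] sdMz 0.091
t 16.23 U 25.06 V 0.27 z 0.0834 yaw 0.5352 w 0.0352 q6 0.69
Mz [0.255 0.16  0.066 0.093]
t 16.55 U 25.57 V 0.25 z 0.0834 yaw 0.4948 w 0.0356 q6 0.73
Mz [ 0.188  0.126  0.038 -0.012]
```

No contact yet; Mz noise is about ±0.035. I'll add the bottle's position, measured with the wrist camera, as a second indicator.

```bash
cat > st2.py <<'E'
from h import *
from station import ctrl
from scipy.spatial.transform import Rotation as Ro
M=[];F=[];caps=[]
u=np.array([.9918,.1277]);n=np.array([-.1277,.9918]);o0=np.array([.528,-.109])
for i in range(3):
    o=ctrl.get_obs();c=dict(ctrl.camera("wrist"));M.append(o["moment"][2]);F.append(o["force"])
    A=np.eye(4);A[:3,:3]=Ro.from_euler("xyz",o["eef_rot"]).as_matrix();A[:3,3]=o["ee_pos"];A=A@np.array(c["tool_from_camera"])
    c["R"]=A[:3,:3].T;c["t"]=-A[:3,:3].T@A[:3,3]
    W=world(c);d=W[...,:2]-o0;U=d@u;V=d@n;z=W[...,2]
    hsv=cv2.cvtColor(c["pixels"],cv2.COLOR_RGB2HSV);h,s,v=[hsv[...,i] for i in range(3)]
    q=(c["depth"]>0)&(abs(U)<.05)&(abs(V)<.03)&(z>.095)&(z<.12)   # nozzle tip
    b=(c["depth"]>0)&(h>100)&(h<130)&(s>100)&(z>.05)&(z<.066)&(abs(V)<.03)&(U>.03)&(U<.08)
    caps.append([U[q].mean(),V[q].mean(),q.sum(),U[b].mean() if b.any() else 0])
o=ctrl.get_obs();M.append(o["moment"][2]);d=np.array(o["ee_pos"][:2])-[.4327,-.1206]
pickle.dump(c,open("last.pkl","wb"));cv2.imwrite("pics/last.png",c["pixels"][:,:,::-1])
cp=np.mean(caps,0)
print("t",round(o["time_s"],2),"U",round(float(d@u)*1e3,2),"yaw",round(o["eef_rot"][2],4),"Mz",np.round(M,3),"Fu",round(float(np.mean(F,0)[:2]@u),2),"tip U,V mm",(cp[:2]*1e3).round(2),int(cp[2]),"fixedblue",round(cp[3]*1e3,2))
E
for i in 1 2; do python3 -m creep '{"translation":[[0.25,0.03,0],[0.5,0.06,0]],"yaw":[-0.02,-0.04],"gripper":[255,255]}' >/dev/null; python3 st2.py; done
```

```text
t 16.87 U 26.05 yaw 0.4544 Mz [0.204 0.15  0.027 0.01 ] Fu -0.3 tip U,V mm [10.62 -1.46] 1383 fixedblue 52.21
t 17.18 U 26.56 yaw 0.4139 Mz [ 0.203  0.092 -0.03  -0.044] Fu -1.14 tip U,V mm [11.13 -1.61] 1354 fixedblue 52.23
```

```bash
for i in 1 2; do python3 -m creep '{"translation":[[0.25,0.03,0],[0.5,0.06,0]],"yaw":[-0.02,-0.04],"gripper":[255,255]}' >/dev/null; python3 st2.py; done;  python3 -m creep '{"translation":[[0.18,0.02,0],[0.36,0.05,0]],"yaw":[-0.015,-0.03],"gripper":[255,255]}' >/dev/null; python3 st2.py
```

```text
t 17.5 U 27.05 yaw 0.3735 Mz [ 0.206  0.091  0.027 -0.011] Fu -1.42 tip U,V mm [11.38 -1.66] 1347 fixedblue 52.23
t 17.82 U 27.53 yaw 0.3331 Mz [0.23  0.211 0.117 0.071] Fu -2.11 tip U,V mm [11.44 -1.72] 1332 fixedblue 52.24
t 18.13 U 27.85 yaw 0.3029 Mz [0.267 0.232 0.155 0.114] Fu -3.04 tip U,V mm [11.53 -1.81] 1328 fixedblue 52.27
```

Contact shows at about U = 26.9 mm: the bottle stopped moving and Mz began rising. Since then there have been about 1.0 mm (0.09 rad) of travel, which at 0.13 mm/N is about 7.5 N. Torque plus side force gives about 8 N. That is in the middle of the band, so I'll release here.

```bash
python3 -m creep '{"translation":[[0,0,0],[0,0,0],[0,0,0],[0,0,0],[0,0,0]],"yaw":[0,0,0,0,0],"gripper":[110,110,110,110,110]}'; python3 -m creep '{"translation":[[0,0,8],[0,0,30],[0,0,60],[-20,-3,90],[-35,-5,115]],"yaw":[0,0,-0.05,-0.1,-0.17],"gripper":[110,110,110,110,110]}'; python3 -m creep '{"translation":[[0,0,5],[0,0,5],[0,0,5]],"yaw":[0,0,0],"gripper":[110,110,110]}'
python3 - <<'E'
from h import *
c=wrist("w9");W=world(c);z=W[...,2];ok=c["depth"]>0
u=np.array([.9918,.1277]);n=np.array([-.1277,.9918]);o=np.array([.528,-.109])
d=W[...,:2]-o;U=d@u;V=d@n
hsv=cv2.cvtColor(c["pixels"],cv2.COLOR_RGB2HSV);h,s,v=[hsv[...,i] for i in range(3)]
q=ok&(abs(U)<.045)&(abs(V)<.03)&(s<40)&(v>150)&(z>.075)&(z<.12)
print("cap U",np.percentile(U[q],[1,99]),"V",np.percentile(V[q],[1,99]),"ztop",np.percentile(z[q],99),"tip",U[q&(z>.1)].mean(),V[q&(z>.1)].mean())
b=ok&(h>100)&(h<130)&(s>100)&(z>.05)&(z<.066)&(abs(V)<.03)
print("moving blue U",U[b&(U<0)].mean(),"fixed",U[b&(U>.03)].mean())
k=ok&(z>.085)&(z<.1)&(U<-.04)&(U>-.11)&(abs(V)<.03);p=W[k&(z>.09)][:,:2]
(cx,cy),r=cv2.minEnclosingCircle((p*1000).astype(np.float32));print("knob",cx,cy,r,"travel",(np.array([cx-432.5,cy+120.8]))@u)
E
```

```text
time_s: 18.55
ee_pos: [0.4604, -0.1169, 0.0834]
eef_rot: [-3.132, -0.013, 0.303]
force: [-0.2, -0.4, 0.0]
grip_width: 0.0534
time_s: 18.97
ee_pos: [0.4249, -0.1218, 0.2007]
eef_rot: [-3.132, -0.014, 0.131]
force: [0.9, -0.5, 0.4]
grip_width: 0.0537
time_s: 19.22
ee_pos: [0.4251, -0.1218, 0.2053]
eef_rot: [-3.132, -0.014, 0.133]
force: [0.6, -0.1, -1.3]
grip_width: 0.0536
tcp [ 0.4251 -0.1218  0.2053] rot [-3.132 -0.014  0.133] F [ 0.6 -0.1 -1.3] M [-0.027 -0.009  0.039] w 0.0536 t 19.2167 cam [ 0.505 -0.113  0.365] q [-0.37  0.07  1.84  0.02  1.22  1.06]
cap U [-0.01221455  0.03472795] V [-0.01475915  0.00975348] ztop 0.10585992324004646 tip 0.011328689340347257 -0.002621025470444548
moving blue U -0.02733463206725511 fixed 0.05201219275321124
knob 459.12530517578125 -117.40068054199219 18.605388641357422 travel 26.841070768127445
```

View pics/w9.png

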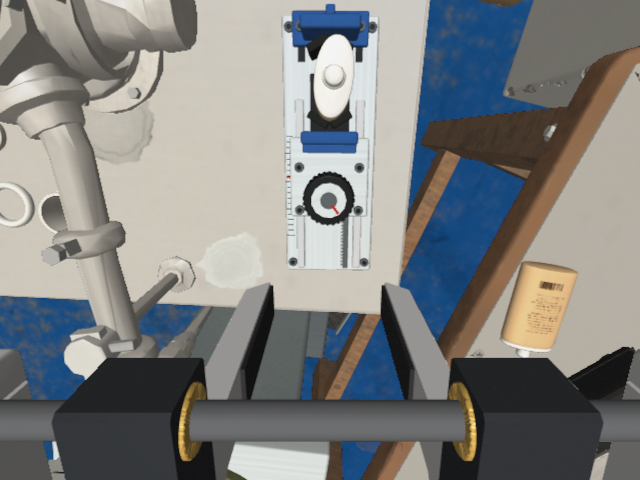

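The clamp is closed on the bottle, but the cap looks slightly off-centre and turned. I'll quantify its yaw and tilt against before clamping.

Run:
```python
from h import *
u=np.array([.9918,.1277]);n=np.array([-.1277,.9918]);o=np.array([.528,-.109])
for f in("w7","w8","w9"):
    c=pickle.load(open(f+".pkl","rb"));W=world(c);z=W[...,2];ok=c["depth"]>0
    d=W[...,:2]-o;U=d@u;V=d@n
    hsv=cv2.cvtColor(c["pixels"],cv2.COLOR_RGB2HSV);h,s,v=[hsv[...,i] for i in range(3)]
    q=ok&(abs(U)<.045)&(abs(V)<.03)&(s<40)&(v>150)&(z>.075)&(z<.12)
    r=cv2.minAreaRect(np.stack([U[q],V[q]],1).astype(np.float32)*1000)
    P=W[q&(z<.1)];Q=P-P.mean(0)
    hp=ok&(abs(U)<.045)&(abs(V)<.03)&(z>.101)&(z<.115)
    # cap rim tilt: fit plane to white shoulder
    A=np.c_[U[q&(z<.099)],V[q&(z<.099)],np.ones((q&(z<.099)).sum())];co=np.linalg.lstsq(A,z[q&(z<.099)],rcond=None)[0]
    print(f,"rect",np.round(r[0],1),np.round(r[1],1),round(r[2],1),"tip",(U[hp].mean()*1e3).round(2),(V[hp].mean()*1e3).round(2),z[hp].mean().round(4),"slope",co[:2].round(3))
    b=ok&(h>100)&(h<130)&(s>100)&(z>.05)&(z<.066)&(abs(V)<.03)
    for t in(-1,1):
        e=b&(t*U>.02)
        if e.sum()>50: print("  jaw V centre",np.percentile(V[e],[1,99]).mean()*1e3,np.percentile(U[e],[2,98])*1e3)
    g=ok&(h>8)&(h<25)&(s>70)&(abs(U)<.045)&(abs(V)<.03)&(z>.012)&(z<.09)
    for a,b_ in((.06,.09),(.02,.06)):
        e=g&(z>a)&(z<b_)
        if e.sum()>20: print("  gold z",a,b_,"V",np.percentile(V[e],[2,98])*1e3,"U",np.percentile(U[e],[2,98])*1e3,e.sum())
```

```text
w7 rect [-1.   0.1] [45.4 35.3] 31.2 tip 3.76 0.05 0.1077 slope [ 0.006 -0.005]
  jaw V centre 0.6399196826799083 [-56.72524201 -47.61441498]
  jaw V centre 0.09226228501732492 [48.76878524 58.11210052]
  gold z 0.06 0.09 V [-11.81198332  11.76298844] U [ 7.64527144 25.31775579] 1162
  gold z 0.02 0.06 V [-10.65316056  11.76123811] U [12.73496328 25.64477119] 822
w8 rect [-1.  -0.7] [25.  50.2] 89.5 tip -1.25 -0.7 0.1046 slope [0.004 0.023]
  jaw V centre 0.07562363376716064 [-58.19442539 -48.21219912]
  jaw V centre 0.028974633251247633 [47.77522981 57.88639946]
w9 rect [11.4 -2.8] [25.4 49.7] 90.0 tip 10.85 -2.66 0.1045 slope [0.007 0.02 ]
  jaw V centre 0.2370622372613214 [-32.00285356 -22.44042492]
  jaw V centre -0.08791211514390732 [47.78429344 57.33306125]
  gold z 0.06 0.09 V [-6.32033331  7.63511591] U [-14.68968004  -9.39083052] 40
```

Run:
```python
from h import *
from station import ctrl
u=np.array([.9918,.1277]);n=np.array([-.1277,.9918]);o=np.array([.528,-.109])
ims=[]
for f,(x,y) in(("scene",(285,235)),("side",(280,190))):
    c=ctrl.camera(f);pickle.dump(c,open(f+"9.pkl","wb"));W=world(c);z=W[...,2];ok=c["depth"]>0
    d=W[...,:2]-o;U=d@u;V=d@n
    hsv=cv2.cvtColor(c["pixels"],cv2.COLOR_RGB2HSV);h,s,v=[hsv[...,i] for i in range(3)]
    g=ok&(h>8)&(h<25)&(s>60)&(U>-.02)&(U<.045)&(abs(V)<.03)&(z>.012)&(z<.085)
    if g.sum()>30:
        A=np.c_[U[g]-.011,(U[g]-.011)**2,z[g]-.045,np.ones(g.sum())];co,res,_,_=np.linalg.lstsq(A,V[g],rcond=None)
        print(f,g.sum(),"V=...: yaw slope",co[0].round(3),"dV/dz",co[2].round(3),"V0 mm",(co[3]*1e3).round(2),"rms",np.sqrt(res/g.sum())*1e3,"U range",np.percentile(U[g],[1,99])*1e3)
    b=ok&(h>100)&(h<130)&(s>100)&(z>.052)&(z<.066)&(abs(V)<.04)
    for t in(-1,1):
        e=b&(t*(U-.01)>.02)&(U>-.08)&(U<.08)
        if e.sum()>10: print("  jawtop V",np.percentile(V[e],[2,98])*1e3,"U",np.percentile(U[e],[2,98])*1e3)
    w=ok&(s<50)&(v>140)&(z>.085)&(z<.12)&(U>-.02)&(U<.045)&(abs(V)<.03)
    if w.sum()>5: print("  cap V",np.percentile(V[w],[2,98])*1e3,"U",np.percentile(U[w],[2,98])*1e3)
    ys,xs=np.nonzero(g);cx,cy=int(xs.mean()),int(ys.mean())
    ims.append(cv2.resize(c["pixels"][cy-40:cy+40,cx-40:cx+40],(395,395),interpolation=cv2.INTER_CUBIC))
cv2.imwrite("pics/both9.png",np.hstack(ims)[:,:,::-1])
```

```text
scene 411 V=...: yaw slope -0.003 dV/dz -0.027 V0 mm 15.39 rms [2.8980373] U range [-11.58058971  42.3907054 ]
  jawtop V [-16.3231355   25.70149884] U [-29.45516704 -18.22061364]
  jawtop V [-16.05201845  23.88165117] U [48.59662489 59.32521439]
  cap V [-9.31903624 15.13053172] U [-9.07333444 37.50740368]
side 210 V=...: yaw slope -0.049 dV/dz -0.002 V0 mm -16.2 rms [2.78555712] U range [-16.49338675  30.97691056]
  jawtop V [-20.22553572  17.67941617] U [-35.46937949 -25.95006659]
  jawtop V [-20.30033872   8.91055946] U [45.62312023 51.99770716]
  cap V [-17.09795116   6.97817288] U [-14.58137518  31.74051623]
```

View pics/both9.png

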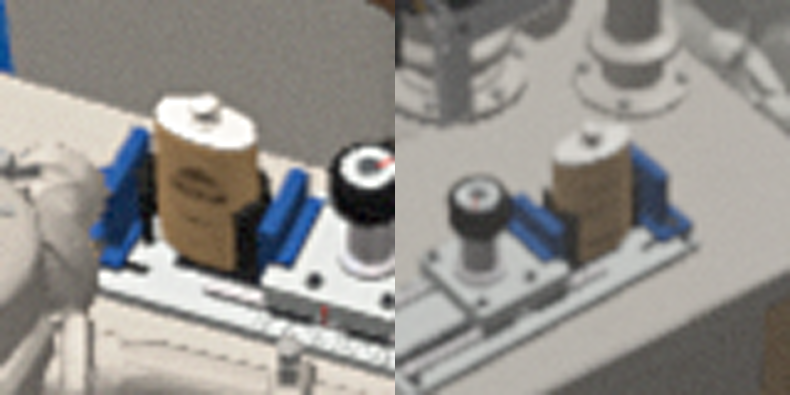

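Both views show the bottle upright between the jaws, with yaw about 0 and lean within about 1.5°. The measured knob travel of 26.8 mm agrees with the yaw turned (2.25 rad, 27.0 mm). The last three torque readings, corrected for side force, give about 1.5, 4 and 8 N; the angle turned past contact gives 1.8, 5.5 and 8.3 N. The arm is clear, so I'm handing in.

```bash
python3 -c "
from station import ctrl
print(ctrl.hand_in(), ctrl.get_obs()['time_s'])"
```

```text
the job is handed in; nothing more can be done
the job is handed in; nothing more can be done
```

The loose gold bottle is standing in the clamp and nipped at an estimated 8 N, and the job is handed in. The arm's clock read about 19 s of the 67 s allowed at the last check.

**What I did:**
- **First grip:** it closed late, during the lift, and held only the cap. I set the bottle back down and gripped it again lower.
- **Placing:** I stood it on the nest between the open jaws and let go.
- **Clamping:** I turned the knob 2.25 rad clockwise while following the carriage, then released and backed off.

**Last checks:**
- **Travel:** the turned angle gives 27.0 mm, and the knob measured from the camera gives 26.8 mm.
- **Nip force:** this is inferred, not measured directly. The angle turned past contact gives 8.3 N and the torque corrected for side force gives 8.0 N. The uncertainty is about ±1.5 N, and single torque readings scatter by about 3 N.
- **Bottle:** upright to within about 1.5° and in line with the clamp. The arm was clear of everything.

**What disagreed:**
- **Sideways position:** the cameras put the cap 1.5 to 3.5 mm to one side of the jaw centre line. Part of that may be camera calibration error.
- **Seating:** the distance between the V bottoms came out at 54 to 55 mm, where about 53 mm was expected for a fully seated bottle at this nip. It may therefore sit slightly off-centre in the Vs.
- **Tool position:** at the end the tool was about 0.9 mm ahead of the knob along the travel, with about 3 N of side force on the knob until I released it.

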